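Fit four heat sinks to their chips

ROBOT

A 6-joint arm with a two-finger parallel gripper is mounted at the origin on the work surface. World frame = base frame: x ahead of the robot, y to its left, z up, the work surface at z = 0. Lengths are in mm, angles in rad, forces in N, time in s.
With the tool pointing down it reaches from about 300 to 775 mm from the base axis. Payload 14.6 kg.
Tool frame: the origin (TCP) lies at the centre of the arm's flange, where the gripper is bolted on; the fingertips stand 199 mm ahead of it and the grasp point (between the pads) lies 180 mm ahead of it; z points along the fingers, y is the line along which they close (so a half turn about z gives the same grasp; the last joint's range is limited). The gripper opens to 94 mm and grips with 3 to 60 N. Pads are 16 mm wide; open, the fingers measure 119 mm over their backs; the gripper's body (75 mm by 177 mm) begins 78 mm behind the grasp point.
Start: joints at [1.268, 0.3, 1.521, -0, 1.321, -0.067], TCP at [128.49, 534.772, 404.646] pointing down, gripper open.
Joint ranges: [-3.03, 3.03], [-0.79, 2.21], [0.23, 2.52], [-1.04, 4.18], [0, 3.07], [-2.55, 2.55]. Speed limits (rad/s): [2.22, 2.22, 2.57, 3.14, 3.14, 3.14].

INTERFACE

Orientations are given as [roll, pitch, yaw] about the fixed x, y, z axes, in that order (R = Rz(yaw) Ry(pitch) Rx(roll)).
In Python, from cell import manip, optics, workorder gives the robot as it stands.
- The arm moves only by the tool step_arm, never from a script. Its argument "increments" is a list that holds one entry, the list of rows, each a list of 7 numbers: the turn, a rotation vector about the tool's x, y, z as a fraction of full scale, then the shift along the tool's x, y, z as a fraction of full scale, then the closure, from -1 (fully open) to 1 (shut). In form: [[[wx, wy, wz, tx, ty, tz, fingers], ...]]. A call has 1 to 5 rows; each row shifts and turns the commanded pose from where the row before left it, along the tool's axes as they then stand; what a row does not reach is not made up. Full scale, the value 1, is 40 mm for a shift and 45 degrees for a turn. A row lasts 1/10 s, in which the tool goes at most 50 mm and 8.59 degrees, less where a joint would pass 70% of its speed; a pose out of reach is approached as far as the arm can. A call with a number of a shift or a turn outside -1 to 1 is refused whole. A call with a gripper value outside its range is refused whole. The fingers move at their own pace and stop on an object; "newtons" is the grip in N (left out, the last holds). Time passes only in rows, so rows that do not move let the fingers close. It gives the time, the measured TCP pose, the force, the opening and the grip force at its end, in the units of the state.
- manip.read_state(): the state, without advancing time (a new reading comes with each control period).
- optics.camera(name): name is "side" or "top"; returns a dict with "frame" (420x560x3 uint8, red, green, blue), "range_z" (420x560 float32, mm along the optical axis (not along the pixel's ray), 0 where there is no reading), "mtx" (3x3 intrinsics, pixels), "distortion" ([k1, k2, p1, p2, k3] as OpenCV has them; the pictures are not rectified), "cam_to_world" (4x4, takes a point from camera to world coordinates). Camera axes: x right, y down, z forward; pixel columns grow to the right and rows downward; lengths in mm; the calibration is good to about 2 mm. A picture is of the moment at which its call begins.
- workorder.sign_off(): hands the job in; it is judged then, once.
The state is a dict: "clock": time; "joints": joint angles; "qd": joint speeds; "effort": joint torques, N m; "eef_pos": TCP position; "eef_rot": TCP orientation; "wrist_force": force on the tool from outside, world axes, zero at the start; "moment": the same for the moment, N m; "finger_gap": finger opening in mm; "finger_force": force on a finger pad.
Only numpy, scipy, OpenCV 4.12 (cv2) and the standard library are available. Lean on these libraries where they do the work, as an engineer would, in place of code of your own. Each camera call takes 0.05 s, during which the arm holds its last target. There are 200 camera calls.

TASK

Pick the four finned aluminium heat sinks out of the clutter and put each one, fins up, on the black chip of its own size and shape on the circuit boards: centred, flat on the chip and square with its sides. Set them down gently rather than dropping them, and leave the two standing capacitors where they are.

Things in the scene. Friction and masses are not known exactly. Their poses are not given: they have to be found in the camera images.
- sink_large: the large square heat sink: plain aluminium, 50 x 50 mm (its x by y) and 30 mm tall, upright fins running along its x, to be gripped as a solid block by its sides; stands loose on the bench at the start, fins up; origin at the centre of its underside, z up
- sink_medium: the medium square heat sink: plain aluminium, 36 x 36 mm (its x by y) and 26 mm tall, upright fins running along its x, to be gripped as a solid block by its sides; stands loose on the bench at the start, fins up; origin at the centre of its underside, z up
- sink_small: the small square heat sink: plain aluminium, 26 x 26 mm (its x by y) and 24 mm tall, upright fins running along its x, to be gripped as a solid block by its sides; stands loose on the bench at the start, fins up; origin at the centre of its underside, z up
- sink_long: the long oblong heat sink: plain aluminium, 66 x 24 mm (its x by y) and 26 mm tall, upright fins running along its x, to be gripped as a solid block by its sides; stands loose on the bench at the start, fins up; origin at the centre of its underside, z up
- chip_large (a point): centre of the top face of the large square chip, black, 48 x 48 mm (its x by y), axes along its sides, z up; top face 15 mm above the bench. It stands 3 mm proud at the middle of its own fixed, green 92 x 92 mm board (top 12 mm above the bench). White 11 mm square connectors, tops 19 mm above the bench, stand at the +x+y and -x-y board corners (39, 39 mm out); all else is lower
- chip_medium (a point): centre of the top face of the medium square chip, black, 34 x 34 mm (its x by y), axes along its sides, z up; top face 15 mm above the bench. It stands 3 mm proud at the middle of its own fixed, green 92 x 92 mm board (top 12 mm above the bench). White 11 mm square connectors, tops 19 mm above the bench, stand at the +x+y and -x-y board corners (39, 39 mm out); all else is lower
- chip_small (a point): centre of the top face of the small square chip, black, 24 x 24 mm (its x by y), axes along its sides, z up; top face 15 mm above the bench. It stands 3 mm proud at the middle of its own fixed, green 92 x 92 mm board (top 12 mm above the bench). White 11 mm square connectors, tops 19 mm above the bench, stand at the +x+y and -x-y board corners (39, 39 mm out); all else is lower
- chip_long (a point): centre of the top face of the long oblong chip, black, 64 x 22 mm (its x by y), axes along its sides, z up; top face 15 mm above the bench. It stands 3 mm proud at the middle of its own fixed, green 92 x 92 mm board (top 12 mm above the bench). White 11 mm square connectors, tops 19 mm above the bench, stand at the +x+y and -x-y board corners (39, 39 mm out); all else is lower
- capacitor_a: a dark blue upright capacitor, a cylinder 22 mm in diameter and 34 mm tall, loose, standing on the bench among the other things and not to be knocked about; origin at the centre of its underside, z up
- capacitor_b: a dark blue upright capacitor, a cylinder 22 mm in diameter and 34 mm tall, loose, standing on the bench among the other things and not to be knocked about; origin at the centre of its underside, z up
Not all that is in view belongs to the job. Leave any brown look-alike of the part that bears chip_large alone. Leave any blue look-alike of the sink_large alone.

How it is judged (in metres and radians):
At the end, for the whole second after the job is handed in: Each of the four heat sinks rests on the chip of its own size and shape: centre within 8 mm of the chip's centre, underside within 2.5 mm of the chip's top face, fins up and level within 0.1 rad, sides parallel to the chip's sides within 0.25 rad (a square one in any of its four turns), at rest (horizontal distance between sink_large and chip_large below 0.008 m and z of sink_large in the frame of chip_large between -0.0025 and 0.0025 m and angle between each of sink_large, sink_medium, sink_small, sink_long's own z axis and vertical below 0.1 rad and (angle between the x axis of sink_large and the x axis of chip_large, either way round below 0.25 rad or angle between the x axis of sink_large and the y axis of chip_large, either way round below 0.25 rad) and linear speed of each of sink_large, sink_medium, sink_small, sink_long below 0.02 m/s and horizontal distance between sink_medium and chip_medium below 0.008 m and z of sink_medium in the frame of chip_medium between -0.0025 and 0.0025 m and (angle between the x axis of sink_medium and the x axis of chip_medium, either way round below 0.25 rad or angle between the x axis of sink_medium and the y axis of chip_medium, either way round below 0.25 rad) and horizontal distance between sink_small and chip_small below 0.008 m and z of sink_small in the frame of chip_small between -0.0025 and 0.0025 m and (angle between the x axis of sink_small and the x axis of chip_small, either way round below 0.25 rad or angle between the x axis of sink_small and the y axis of chip_small, either way round below 0.25 rad) and horizontal distance between sink_long and chip_long below 0.008 m and z of sink_long in the frame of chip_long between -0.0025 and 0.0025 m and angle between the x axis of sink_long and the x axis of chip_long, either way round below 0.25 rad); the robot touches nothing.
It fails at once if a heat sink is dropped or slammed onto its chip (faster than 0.4 m/s within 30 mm of it) ((distance between sink_large and chip_large below 0.03 m and linear speed of sink_large above 0.4 m/s) or (distance between sink_medium and chip_medium below 0.03 m and linear speed of sink_medium above 0.4 m/s) or (distance between sink_small and chip_small below 0.03 m and linear speed of sink_small above 0.4 m/s) or (distance between sink_long and chip_long below 0.03 m and linear speed of sink_long above 0.4 m/s)).
It fails at once if a standing capacitor is knocked over or shifted by more than 30 mm (distance of any of capacitor_a, capacitor_b from where it was at the start of the episode above 0.03 m or angle between any of capacitor_a, capacitor_b's own z axis and vertical above 0.5 rad).
It also fails if it takes over 99 s, if anything falls off the work surface, if the arm or the gripper's body presses on something with over 40 N, if the wrist force passes 120 N, or if a joint passes its speed limit or range.

## Working session

There is one attempt and no reset: what is moved stays moved. The work goes in short steps, Python scripts to look and compute and a tool call to move; the robot and the scene stay as the last step left them, time stands still between calls to the robot, and variables do not carry over. Pictures are saved under pics/ and viewed, at most 14 in all, crops included, and the job is handed in when it is done.

Besides the shell and the picture viewer there is one more tool, called after "Call:" by a JSON object that holds its "op" and its "data". step_arm: Moves the arm, as the interface text tells. Its arguments: {"type":"object","properties":{"increments":{"type":"array","items":{"type":"array","items":{"type":"array","items":{"type":"number"}}}},"newtons":{"type":"number"}},"required":["increments"]}

```bash
ls; mkdir -p pics; python3 - <<'E'
from cell import manip, optics, workorder
import cv2, numpy as np, pickle
print(manip.read_state())
for n in("top","side"):
    c=optics.camera(n); cv2.imwrite(f"pics/{n}0.png",c["frame"][:,:,::-1]); pickle.dump(c,open(f"{n}0.pkl","wb"))
    print(n,c["mtx"],c["distortion"],c["cam_to_world"])
E
```

```text
pics
{'clock': 0.0, 'joints': array([ 1.26837852e+00,  3.00464489e-01,  1.52161761e+00,  2.48877809e-05,
        1.32071844e+00, -6.65890218e-02]), 'qd': array([-0.00049049,  0.00142107,  0.00058944, -0.00022202,  0.00071126,
        0.00108819]), 'effort': array([-1.30446566e-03, -5.31778944e+01, -3.52747750e+01,  7.07415026e-02,
        2.43245781e-02, -9.58158012e-05]), 'eef_pos': array([128.48930522, 534.73634975, 404.07437001]), 'eef_rot': array([-3.14038905e+00, -1.04425086e-04,  2.90575763e+00]), 'wrist_force': array([ 0.19124948,  0.57093498, -0.22206715]), 'moment': array([-0.00711376,  0.01483256,  0.00688279]), 'finger_force': 0.0, 'finger_gap': 93.86831549608131}
top [[398.62433968   0.         281.45609142]
 [  0.         398.62433968 207.62217956]
 [  0.           0.           1.        ]] [-0.09903897  0.          0.          0.          0.        ] [[-1.69494760e-02 -9.95560564e-01  9.25844452e-02  4.21252521e+02]
 [-9.99788373e-01  1.79552281e-02  1.00408652e-02 -2.06415979e+01]
 [-1.16586642e-02 -9.23946645e-02 -9.95654208e-01  8.22933302e+02]
 [ 0.00000000e+00  0.00000000e+00  0.00000000e+00  1.00000000e+00]]
side [[421.2637068    0.         281.59693931]
 [  0.         421.2637068  209.44496384]
 [  0.           0.           1.        ]] [0.01882988 0.         0.         0.         0.        ] [[ 9.98624812e-01 -1.37357549e-02  5.05945973e-02  4.30916156e+02]
 [-4.95441878e-02 -5.62818444e-01  8.25094402e-01 -6.56097062e+02]
 [ 1.71422781e-02 -8.26466410e-01 -5.62724990e-01  5.16824589e+02]
 [ 0.00000000e+00  0.00000000e+00  0.00000000e+00  1.00000000e+00]]
```

View pics/top0.png

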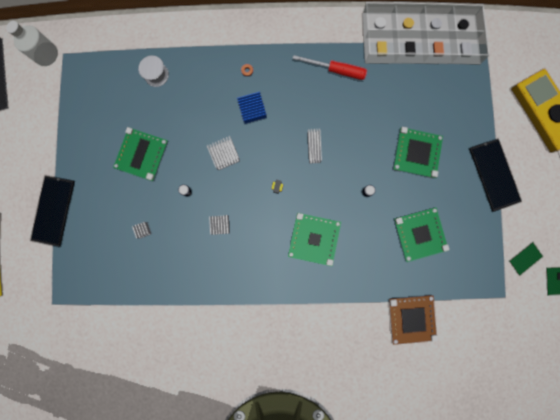

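View pics/side0.png

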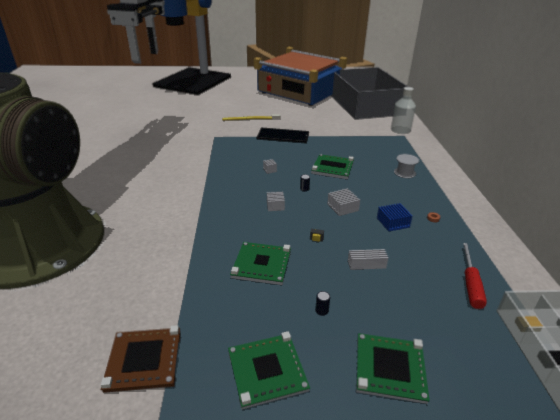

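The top view shows the plain sinks: large (223,153), medium (219,225), small (141,230), long (315,146). The green-board chips are long (140,154), large (418,152), medium (421,234) and small (314,240). The decoys are the blue sink (252,107) and the brown board (413,320), and the capacitors stand at (185,190) and (369,190). Next I measure everything and make the confirming crop.

```bash
cat > h.py <<'E'
import cv2, numpy as np
def world(c,uv,z):
    "cast pixels onto the plane at height z"
    p=cv2.undistortPoints(np.float32(uv).reshape(-1,1,2),c["mtx"],c["distortion"]).reshape(-1,2)
    T=c["cam_to_world"]; d=np.c_[p,np.ones(len(p))]@T[:3,:3].T; o=T[:3,3]
    return (o+d*((z-o[2])/d[:,2])[:,None])[:,:2]
def cloud(c):
    h,w=c["range_z"].shape; v,u=np.mgrid[:h,:w]
    p=cv2.undistortPoints(np.float32(np.c_[u.ravel(),v.ravel()]).reshape(-1,1,2),c["mtx"],c["distortion"]).reshape(-1,2)
    T=c["cam_to_world"]; q=np.c_[p,np.ones(len(p))]*c["range_z"].reshape(-1,1)
    return (q@T[:3,:3].T+T[:3,3]).reshape(h,w,3)
def rect(P):
    (x,y),(a,b),t=cv2.minAreaRect(np.float32(P)); 
    if a<b: a,b,t=b,a,t+90
    return np.round([x,y,a,b,(t+90)%180-90],1)   # centre, long, short, long-side angle deg
SINK=dict(large=(223,153,30),medium=(219,225,26),small=(141,230,24),long=(315,146,26))
CHIP=dict(large=(418,152),medium=(421,234),small=(314,240),long=(140,154))
def blob(m,u,v,r=6):
    n,l=cv2.connectedComponents(np.uint8(m)); s=l[v-r:v+r+1,u-r:u+r+1].ravel(); s=s[s>0]
    return l==np.bincount(s).argmax()
def outline(m):
    k,_=cv2.findContours(np.uint8(m),cv2.RETR_EXTERNAL,cv2.CHAIN_APPROX_NONE)
    return max(k,key=len).reshape(-1,2)
E
python3 - <<'E'
from h import *; import pickle
c=pickle.load(open("top0.pkl","rb")); W=cloud(c); hsv=cv2.cvtColor(c["frame"],cv2.COLOR_RGB2HSV)
for n,(u,v,h) in SINK.items():
    w=W[v-5:v+6,u-5:u+6,2]; print(n,"zmax",np.nanpercentile(w,[10,50,90]).round(1))
    m=blob((W[...,2]>h*0.55)&(hsv[...,1]<90),u,v); print("  depthmask",rect(world(c,outline(m),h)),m.sum(), "cloud",rect(W[m][:,:2]))
for n,(u,v) in CHIP.items():
    m=blob(hsv[...,2]<60,u,v); print(n,rect(world(c,outline(m),15)),m.sum())
    g=blob((hsv[...,0]>40)&(hsv[...,0]<85)&(hsv[...,1]>80),u,v,20); print("  board",rect(world(c,outline(g),12)))
for u,v in((185,190),(369,190),(277,186),(252,107)):
    m=blob(W[...,2]>12,u,v); print("other",u,v,rect(W[m][:,:2]),W[m][:,2].max())
f=c["frame"][90:270,105:455]
cv2.imwrite("pics/crop.png",cv2.resize(f,None,fx=2.28,fy=2.28,interpolation=cv2.INTER_CUBIC)[:,:,::-1])
E
```

```text
large zmax [ 4.9 14.2 31.8]
  depthmask [612.9 102.7  52.8   8.6  22.1] 68 cloud [526.4  50.9 253.9  15.   30.9]
medium zmax [ 8.2 20.9 27.3]
  depthmask [464.1 114.4  37.6  36.5 -86.1] 249 cloud [464.2 115.   36.9  36.2 -86.1]
small zmax [13.3 21.5 25.6]
  depthmask [455.2 274.8  30.9  27.8 -70.6] 181 cloud [447.2 136.1 315.9  33.9  86.7]
long zmax [ 5.7 16.3 27.4]
  depthmask [622.7 -82.1  67.    2.9   1.1] 44 cloud [537.  -59.7 243.6  18.5 -14.3]
large [ 608.3 -299.6   44.7   44.4  -13.5] 434
  board [ 608.4 -300.1   94.5   94.2  -12.9]
medium [ 437.1 -297.    29.5   28.1  -77.5] 195
  board [ 437.1 -297.5   94.    93.5  -76.5]Traceback (most recent call last):
  File "<stdin>", line 7, in <module>
  File "h.py", line 20, in blob
    return l==np.bincount(s).argmax()
              ~~~~~~~~~~~~~~~~~~~~~^^
ValueError: attempt to get argmax of an empty sequence
```

```bash
cat >> h.py <<'E'
def sinks(c,names=SINK,z0=0,where=SINK):
    W=cloud(c); hsv=cv2.cvtColor(c["frame"],cv2.COLOR_RGB2HSV); k=np.ones((5,5),np.uint8); out={}
    for n in names:
        u,v,h=where[n]; m=np.uint8((W[...,2]>z0+h*0.55)&(hsv[...,1]<90)); m[:v-35]=0;m[v+35:]=0;m[:,:u-35]=0;m[:,u+35:]=0
        m=blob(cv2.morphologyEx(m,cv2.MORPH_CLOSE,k),u,v,10); out[n]=(rect(world(c,outline(m),z0+h)),m.sum())
    return out
def boards(c):
    hsv=cv2.cvtColor(c["frame"],cv2.COLOR_RGB2HSV)
    return {n:rect(world(c,outline(blob((hsv[...,0]>40)&(hsv[...,0]<85)&(hsv[...,1]>80),u,v,20)),12)) for n,(u,v) in CHIP.items()}
E
python3 - <<'E'
from h import *; import pickle
c=pickle.load(open("top0.pkl","rb")); W=cloud(c); hsv=cv2.cvtColor(c["frame"],cv2.COLOR_RGB2HSV)
print(sinks(c)); print(boards(c))
for n,(u,v) in CHIP.items():
    m=np.uint8(hsv[...,2]<75); m=blob(cv2.morphologyEx(m,cv2.MORPH_CLOSE,np.ones((3,3))),u,v); print(n,rect(world(c,outline(m),15)),m.sum())
for u,v in((185,190),(369,190),(277,186),(252,107)):
    m=(W[...,2]>8)&(W[...,2]<60); z=np.zeros_like(m); z[v-20:v+20,u-20:u+20]=1; m&=z; print("other",u,v,rect(W[m][:,:2]),W[m][:,2].max())
f=c["frame"][90:270,105:455]
cv2.imwrite("pics/crop.png",cv2.resize(f,None,fx=2.28,fy=2.28,interpolation=cv2.INTER_CUBIC)[:,:,::-1])
s=pickle.load(open("side0.pkl","rb")); W=cloud(s); 
for n,(u,v) in dict(large=(344,200),medium=(276,200),small=(270,166),long=(368,258)).items():
    m=np.zeros(W.shape[:2],bool); m[v-25:v+25,u-28:u+28]=1; m&=(W[...,2]>10)&(W[...,2]<40)&(cv2.cvtColor(s["frame"],cv2.COLOR_RGB2HSV)[...,1]<90); print("side",n,rect(W[m][:,:2]),m.sum())
E
```

```text
{'large': (array([611. , 106.5,  57.8,  54. , -66.9]), np.int64(640)), 'medium': (array([460.8, 117. ,  43.2,  43.1, -85.1]), np.int64(350)), 'small': (array([456.4, 270.8,  39.5,  27.6, -71.2]), np.int64(203)), 'long': (array([622.1, -82.2,  69.1,  25. ,   1.1]), np.int64(404))}
{'large': array([ 608.4, -300.1,   94.5,   94.2,  -12.9]), 'medium': array([ 437.1, -297.5,   94. ,   93.5,  -76.5]), 'small': array([431.9, -77.6,  93. ,  92.4,  77. ]), 'long': array([616.4, 284.2,  94.3,  93.6,  70.5])}
large [ 608.3 -299.6   46.9   46.5   77.1] 475
medium [ 437.1 -297.4   32.    30.6  -76.3] 231
small [431.4 -77.   18.7  18.6  77.6] 88
long [616.4 283.7  62.2  21.2 -19.5] 283
other 185 190 [535.3 184.2  21.   18.4  -0.8] 37.96120553284584
other 369 190 [ 527.4 -189.4   20.4   19.2   -3.3] 37.25268767175032
other 277 186 [540.9  -4.   25.8  21.5 -17.7] 23.320666128522817
other 252 107 [707.5  46.8  52.6  50.3  14.9] 33.61829695038625
side large [612.3 152.3 160.6  65.3  89.3] 538
side medium [485.  146.3 127.9  47.1  58.1] 304
side small [455.9 275.7  31.   26.6 -68.6] 125
side long [ 6.231e+02 -8.250e+01  6.680e+01  2.830e+01  4.000e-01] 590
```

View pics/crop.png

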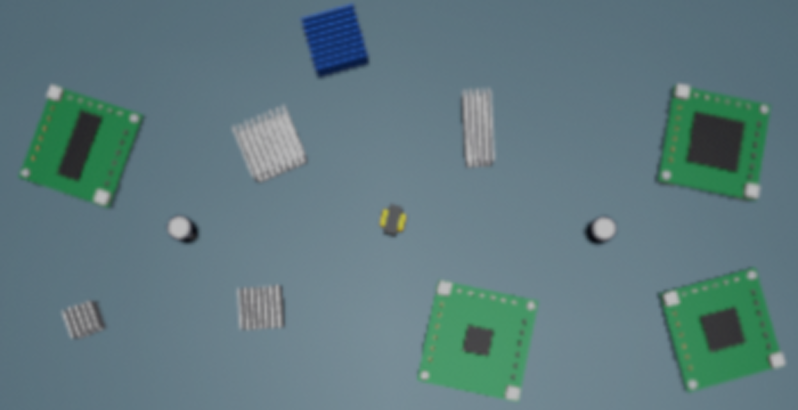

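The crop confirms it: the large sink is plain aluminium (not blue), and the four green boards carry the matching chips. The capacitors are the black cylinders with white tops. I'll refine the sink poses using top-face points only.

```bash
cat >> h.py <<'E'
def tops(c,where,z0=0):
    W=cloud(c); hsv=cv2.cvtColor(c["frame"],cv2.COLOR_RGB2HSV); yy,xx=np.mgrid[:420,:560]
    for n,(u,v,h) in where.items():
        for f in (.6,.75,.85):
            m=(np.hypot(xx-u,yy-v)<24)&(W[...,2]>z0+f*h)&(W[...,2]<z0+h+8)&(hsv[...,1]<90)
            if m.sum()>3: print(n,f,rect(world(c,np.c_[xx[m],yy[m]],z0+h)),m.sum())
E
python3 - <<'E'
from h import *; import pickle
c=pickle.load(open("top0.pkl","rb")); tops(c,SINK)
s=pickle.load(open("side0.pkl","rb")); tops(s,dict(large=(344,200,30),medium=(276,200,26),small=(270,166,24),long=(368,258,26)))
E
```

```text
large 0.6 [611.3 105.4  54.2  50.5  22.4] 298
large 0.75 [611.9 105.8  52.8  50.3  22.4] 271
large 0.85 [612.3 105.9  52.   50.3  22.4] 252
medium 0.6 [464.2 114.4  37.5  36.5 -85.7] 238
medium 0.75 [464.1 114.6  37.4  36.  -86.9] 196
medium 0.85 [464.  114.7  37.2  36.  -86.9] 166
small 0.6 [455.9 275.1  30.4  27.3 -68.5] 167
small 0.75 [455.6 275.7  29.1  27.3 -68.5] 138
small 0.85 [456.2 276.   28.9  26.1 -68.5] 111
long 0.6 [622.9 -82.3  67.6  24.9   1.1] 234
long 0.75 [623.1 -82.5  67.2  24.5   1.1] 202
long 0.85 [623.8 -82.5  65.8  24.4   1.1] 185
large 0.6 [609.6  96.9  66.7  60.2 -68.3] 429
large 0.75 [610.4 100.3  61.1  56.3 -68.5] 377
large 0.85 [610.5 102.2  56.8  54.5 -67.3] 340
medium 0.6 [463.9 106.3  51.7  36.4  88.8] 223
medium 0.75 [463.4 109.2  48.2  36.  -86.9] 197
medium 0.85 [463.6 111.3  43.9  35.4 -86.9] 178
small 0.6 [455.9 267.5  45.9  31.5 -66.7] 104
small 0.75 [455.4 271.4  38.3  29.3 -66.7] 84
small 0.85 [455.9 273.5  33.9  28.  -71.3] 70
long 0.6 [621.8 -87.8  69.5  36.2   1.5] 497
long 0.75 [622.6 -86.   67.6  33.    1.3] 427
long 0.85 [622.9 -84.3  67.1  29.4   1.5] 387
```

```bash
cat >> h.py <<'E'
def plan(x,y,z,yaw,grip,start=None,step=38.,n=None):
    "rows to bring the TCP from the measured (or given) pose to x,y,z,yaw(deg), tool down"
    from cell import manip
    if start is None:
        s=manip.read_state(); start=[*s["eef_pos"],np.degrees(s["eef_rot"][2])]
        print("now",s["clock"],np.round(start,1),"tilt",np.round(s["eef_rot"][:2],3),"gap",round(s["finger_gap"],1))
    p=np.array(start[:3]); d=np.array([x,y,z])-p; dy=(yaw-start[3]+180)%360-180
    n=n or max(int(np.ceil(np.linalg.norm(d)/step)),int(np.ceil(abs(dy)/8.4)),1); a=start[3]; rows=[]
    for i in range(n):
        t=np.radians(a); X,Y=np.array([np.cos(t),np.sin(t),0]),np.array([np.sin(t),-np.cos(t),0])
        rows.append([0,0,round(-dy/n/45,3),round(d@X/n/40,2),round(d@Y/n/40,2),round(-d[2]/n/40,2),grip]); a+=dy/n
    for i in range(0,n,5): print(rows[i:i+5])
    return [x,y,z,yaw]
E
python3 -c "
from h import *
a=plan(456,276,275,111.5,-0.2)
plan(456,276,205,111.5,-0.2,a,step=35)"
```

```text
now 0.1 [128.5 534.7 404.2 166.5] tilt [-3.141 -0.   ] gap 94.0
[[0, 0, np.float64(0.102), np.float64(-0.79), np.float64(-0.36), np.float64(0.27), -0.2], [0, 0, np.float64(0.102), np.float64(-0.82), np.float64(-0.3), np.float64(0.27), -0.2], [0, 0, np.float64(0.102), np.float64(-0.84), np.float64(-0.23), np.float64(0.27), -0.2], [0, 0, np.float64(0.102), np.float64(-0.85), np.float64(-0.17), np.float64(0.27), -0.2], [0, 0, np.float64(0.102), np.float64(-0.86), np.float64(-0.1), np.float64(0.27), -0.2]]
[[0, 0, np.float64(0.102), np.float64(-0.87), np.float64(-0.03), np.float64(0.27), -0.2], [0, 0, np.float64(0.102), np.float64(-0.87), np.float64(0.04), np.float64(0.27), -0.2], [0, 0, np.float64(0.102), np.float64(-0.86), np.float64(0.11), np.float64(0.27), -0.2], [0, 0, np.float64(0.102), np.float64(-0.85), np.float64(0.18), np.float64(0.27), -0.2], [0, 0, np.float64(0.102), np.float64(-0.83), np.float64(0.25), np.float64(0.27), -0.2]]
[[0, 0, np.float64(0.102), np.float64(-0.81), np.float64(0.31), np.float64(0.27), -0.2], [0, 0, np.float64(0.102), np.float64(-0.78), np.float64(0.38), np.float64(0.27), -0.2]]
[[0, 0, -0.0, np.float64(0.0), np.float64(0.0), np.float64(0.88), -0.2], [0, 0, -0.0, np.float64(0.0), np.float64(0.0), np.float64(0.88), -0.2]]
```

Call:
{"op": "step_arm", "data": {"increments": [[[0, 0, 0.1, -0.79, -0.36, 0.27, -0.2], [0, 0, 0.1, -0.82, -0.3, 0.27, -0.2], [0, 0, 0.1, -0.84, -0.23, 0.27, -0.2], [0, 0, 0.1, -0.85, -0.17, 0.27, -0.2], [0, 0, 0.1, -0.86, -0.1, 0.27, -0.2]]], "newtons": 25}}

```text
clock: 0.6
eef_pos: [266.2, 426.5, 350.0]
eef_rot: [-3.141, 0.0, 2.51]
wrist_force: [-1.2, -0.3, -0.3]
finger_gap: 58.3
finger_force: 0.0
```

Call:
{"op": "step_arm", "data": {"increments": [[[0, 0, 0.1, -0.87, -0.03, 0.27, -0.2], [0, 0, 0.1, -0.87, 0.04, 0.27, -0.2], [0, 0, 0.1, -0.86, 0.11, 0.27, -0.2], [0, 0, 0.1, -0.85, 0.18, 0.27, -0.2], [0, 0, 0.1, -0.83, 0.25, 0.27, -0.2]]]}}

```text
clock: 1.1
eef_pos: [403.8, 320.3, 296.0]
eef_rot: [-3.141, 0.0, 2.117]
wrist_force: [0.8, 0.7, 0.0]
finger_gap: 56.3
finger_force: 0.0
```

Call:
{"op": "step_arm", "data": {"increments": [[[0, 0, 0.1, -0.81, 0.31, 0.27, -0.2], [0, 0, 0.1, -0.78, 0.38, 0.27, -0.2], [0, 0, 0, 0, 0, 0, -0.2], [0, 0, 0, 0, 0, 0, -0.2]]]}}

```text
clock: 1.5
eef_pos: [458.2, 279.0, 274.5]
eef_rot: [-3.14, -0.0, 1.963]
wrist_force: [-0.9, 0.1, -1.0]
finger_gap: 56.6
finger_force: 0.0
```

```bash
sed -i 's/rows.append(\(.*\)); a+=/rows.append([float(q) for q in \1]); a+=/' h.py; python3 -c "
from h import *
a=plan(456,276,275,111.5,-0.2)
plan(456,276,205,111.5,-0.2,a,step=35)"
```

```text
now 1.5 [458.2 279.  274.5 112.5] tilt [-3.14 -0.  ] gap 56.6
[[0.0, 0.0, 0.021, -0.05, -0.08, -0.01, -0.2]]
[[0.0, 0.0, -0.0, 0.0, 0.0, 0.88, -0.2], [0.0, 0.0, -0.0, 0.0, 0.0, 0.88, -0.2]]
```

Call:
{"op": "step_arm", "data": {"increments": [[[0, 0, 0.02, -0.05, -0.08, 0.3, -0.2], [0, 0, 0, 0, 0, 0.7, -0.2], [0, 0, 0, 0, 0, 0.5, -0.2], [0, 0, 0, 0, 0, 0.23, -0.2], [0, 0, 0, 0, 0, 0, -0.2]]]}}

```text
clock: 2.0
eef_pos: [455.1, 276.6, 204.8]
eef_rot: [-3.14, 0.0, 1.948]
wrist_force: [0.2, 0.3, -0.1]
finger_gap: 56.5
finger_force: 0.0
```

Call:
{"op": "step_arm", "data": {"increments": [[[0, 0, 0, 0, 0, 0, 1], [0, 0, 0, 0, 0, 0, 1], [0, 0, 0, 0, 0, 0, 1], [0, 0, 0, 0, 0, 0, 1], [0, 0, 0, 0, 0, 0, 1]]]}}

```text
clock: 2.5
eef_pos: [455.9, 276.3, 206.3]
eef_rot: [3.141, -0.0, 1.948]
wrist_force: [-1.7, -0.1, 4.3]
finger_gap: 25.5
finger_force: 25.0
```

Call:
{"op": "step_arm", "data": {"increments": [[[0, 0, 0, 0, 0, -0.3, 1], [0, 0, 0, 0, 0, -0.7, 1], [0, 0, 0, 0, 0, -0.75, 1], [0, 0, 0, 0, 0, 0, 1]]]}}

```text
clock: 2.9
eef_pos: [456.4, 276.6, 280.3]
eef_rot: [3.135, -0.001, 1.948]
wrist_force: [0.4, 0.4, 0.4]
finger_gap: 25.9
finger_force: 25.0
```

```bash
python3 -c "
from h import *
a=plan(431.7,-77.3,278,167,1)
plan(431.7,-77.3,220,167,1,a,step=35)"
```

```text
now 2.9 [456.4 276.6 280.3 111.6] tilt [ 3.135e+00 -1.000e-03] gap 25.9
[[0.0, 0.0, -0.123, -0.8, -0.38, 0.01, 1.0], [0.0, 0.0, -0.123, -0.76, -0.46, 0.01, 1.0], [0.0, 0.0, -0.123, -0.71, -0.53, 0.01, 1.0], [0.0, 0.0, -0.123, -0.66, -0.6, 0.01, 1.0], [0.0, 0.0, -0.123, -0.6, -0.66, 0.01, 1.0]]
[[0.0, 0.0, -0.123, -0.53, -0.71, 0.01, 1.0], [0.0, 0.0, -0.123, -0.46, -0.76, 0.01, 1.0], [0.0, 0.0, -0.123, -0.38, -0.8, 0.01, 1.0], [0.0, 0.0, -0.123, -0.3, -0.83, 0.01, 1.0], [0.0, 0.0, -0.123, -0.22, -0.86, 0.01, 1.0]]
[[0.0, 0.0, 0.0, 0.0, 0.0, 0.72, 1.0], [0.0, 0.0, 0.0, 0.0, 0.0, 0.72, 1.0]]
```

Call:
{"op": "step_arm", "data": {"increments": [[[0, 0, -0.123, -0.8, -0.38, 0, 1], [0, 0, -0.123, -0.76, -0.46, 0, 1], [0, 0, -0.123, -0.71, -0.53, 0, 1], [0, 0, -0.123, -0.66, -0.6, 0, 1], [0, 0, -0.123, -0.6, -0.66, 0, 1]]]}}

```text
clock: 3.4
eef_pos: [443.0, 97.6, 275.9]
eef_rot: [-3.142, 0.0, 2.435]
wrist_force: [-0.4, 0.9, 0.3]
finger_gap: 25.6
finger_force: 25.0
```

Call:
{"op": "step_arm", "data": {"increments": [[[0, 0, -0.123, -0.53, -0.71, 0, 1], [0, 0, -0.123, -0.46, -0.76, 0, 1], [0, 0, -0.123, -0.38, -0.8, 0, 1], [0, 0, -0.123, -0.3, -0.83, 0, 1], [0, 0, -0.123, -0.22, -0.86, 0, 1]]]}}

```text
clock: 3.9
eef_pos: [430.1, -79.2, 276.0]
eef_rot: [-3.142, 0.0, 2.918]
wrist_force: [0.6, -0.3, 0.6]
finger_gap: 25.9
finger_force: 25.0
```

Call:
{"op": "step_arm", "data": {"increments": [[[0, 0, 0, 0, 0, 0, 1], [0, 0, 0, 0, 0, 0, 1]]]}}

```text
clock: 4.1
eef_pos: [430.4, -78.1, 275.8]
eef_rot: [3.142, -0.0, 2.911]
wrist_force: [0.5, 0.1, -0.8]
finger_gap: 25.4
finger_force: 25.0
```

```bash
python3 - <<'E'
from h import *; from cell import optics
a=plan(431.7,-77.3,260,167,1)
c=optics.camera("side"); cv2.imwrite("pics/s1.png",cv2.resize(c["frame"][130:330,150:400],None,fx=3,fy=3)[:,:,::-1])
E
```

```text
now 4.1 [430.4 -78.1 275.8 166.8] tilt [ 3.142 -0.   ] gap 25.4
[[0.0, 0.0, -0.005, -0.03, 0.03, 0.4, 1.0]]
```

View pics/s1.png

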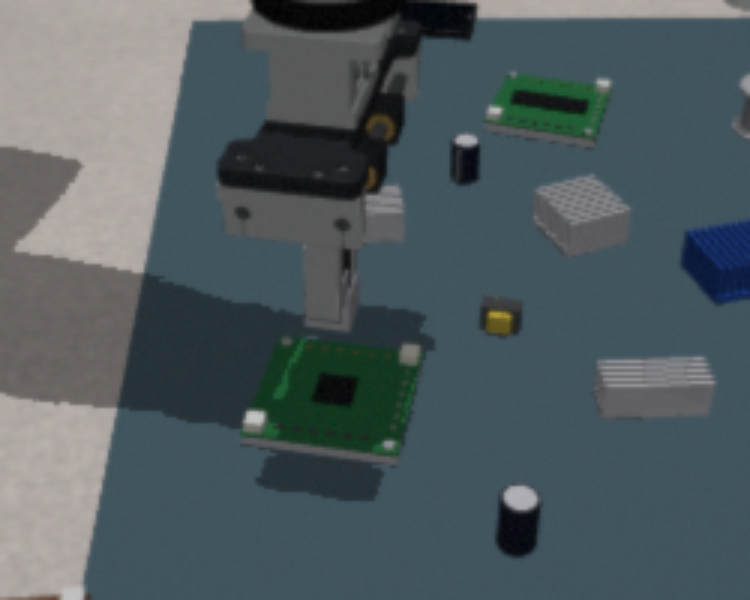

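The side crop shows the small sink held level in the fingers at about (345,315), over the small chip at (335,388) in crop pixels. I'll lower it.

Call:
{"op": "step_arm", "data": {"increments": [[[0, 0, 0, -0.03, 0.03, 0.4, 1], [0, 0, 0, 0, 0, 0.5, 1], [0, 0, 0, 0, 0, 0.25, 1], [0, 0, 0, 0, 0, 0.15, 1], [0, 0, 0, 0, 0, 0.05, 1]]]}}

```text
clock: 4.65
eef_pos: [432.1, -76.5, 221.6]
eef_rot: [3.142, -0.001, 2.914]
wrist_force: [-0.3, -0.2, -0.1]
finger_gap: 25.8
finger_force: 25.0
```

Call:
{"op": "step_arm", "data": {"increments": [[[0, 0, 0, 0, 0, 0.03, 1], [0, 0, 0, 0, 0, 0, 1]]]}}

```text
clock: 4.85
eef_pos: [432.2, -76.8, 221.3]
eef_rot: [3.142, 0.001, 2.914]
wrist_force: [-0.3, 0.1, -0.2]
finger_gap: 25.5
finger_force: 25.0
```

Call:
{"op": "step_arm", "data": {"increments": [[[0, 0, 0, 0, 0, 0.02, 1], [0, 0, 0, 0, 0, 0.01, 1], [0, 0, 0, 0, 0, 0, 1]]]}}

```text
clock: 5.15
eef_pos: [432.3, -76.9, 221.1]
eef_rot: [3.141, 0.001, 2.914]
wrist_force: [-9.4, 3.7, 25.5]
finger_gap: 25.7
finger_force: 25.0
```

Call:
{"op": "step_arm", "data": {"increments": [[[0, 0, 0, 0, 0, 0.02, 1], [0, 0, 0, 0, 0, 0, 1]]]}}

```text
clock: 5.35
eef_pos: [432.4, -76.9, 220.6]
eef_rot: [3.141, 0.002, 2.913]
wrist_force: [-9.1, 3.7, 27.8]
finger_gap: 25.6
finger_force: 25.0
```

Call:
{"op": "step_arm", "data": {"increments": [[[0, 0, 0, 0, 0, 0, -0.2], [0, 0, 0, 0, 0, 0, -0.2], [0, 0, 0, 0, 0, 0, -0.2]]]}}

```text
clock: 5.65
eef_pos: [432.1, -76.9, 218.8]
eef_rot: [-3.142, 0.0, 2.914]
wrist_force: [0.8, 0.3, 0.1]
finger_gap: 46.4
finger_force: 0.0
```

Call:
{"op": "step_arm", "data": {"increments": [[[0, 0, 0, 0, 0, -0.3, -0.2], [0, 0, 0, 0, 0, -0.6, -0.2], [0, 0, 0, 0, 0, -0.6, -0.2]]]}}

```text
clock: 5.95
eef_pos: [431.9, -76.9, 280.0]
eef_rot: [3.142, -0.001, 2.914]
wrist_force: [0.7, 0.3, -0.6]
finger_gap: 56.2
finger_force: 0.0
```

```bash
python3 -c "
from h import *
a=plan(623.2,-82.5,275,181.1,-0.2)"
```

```text
now 5.95 [431.9 -76.9 280.  166.9] tilt [ 3.142e+00 -1.000e-03] gap 56.2
[[0.0, 0.0, -0.052, -0.78, 0.16, 0.02, -0.2], [0.0, 0.0, -0.052, -0.79, 0.13, 0.02, -0.2], [0.0, 0.0, -0.052, -0.79, 0.09, 0.02, -0.2], [0.0, 0.0, -0.052, -0.8, 0.06, 0.02, -0.2], [0.0, 0.0, -0.052, -0.8, 0.03, 0.02, -0.2]]
[[0.0, 0.0, -0.052, -0.8, -0.01, 0.02, -0.2]]
```

Call:
{"op": "step_arm", "data": {"increments": [[[0, 0, -0.052, -0.78, 0.16, 0.02, -0.2], [0, 0, -0.052, -0.79, 0.13, 0.02, -0.2], [0, 0, -0.052, -0.79, 0.09, 0.02, -0.2], [0, 0, -0.052, -0.8, 0.06, 0.02, -0.2], [0, 0, -0.052, -0.8, 0.03, 0.02, -0.2]]]}}

```text
clock: 6.45
eef_pos: [593.0, -81.4, 275.5]
eef_rot: [-3.142, 0.0, 3.119]
wrist_force: [0.2, 0.6, 0.8]
finger_gap: 56.3
finger_force: 0.0
```

Call:
{"op": "step_arm", "data": {"increments": [[[0, 0, -0.052, -0.8, 0, 0.02, -0.2], [0, 0, 0, 0, 0, 0, -0.2], [0, 0, 0, 0, 0, 0, -0.2]]]}}

```text
clock: 6.75
eef_pos: [623.6, -82.1, 273.9]
eef_rot: [3.141, -0.001, -3.125]
wrist_force: [-0.7, 0.3, -0.6]
finger_gap: 56.3
finger_force: 0.0
```

```bash
python3 - <<'E'
from h import *; from cell import optics
plan(623.2,-82.5,205,181.1,-0.2)
c=optics.camera("side"); W=cloud(c)
cv2.imwrite("pics/s2.png",cv2.resize(c["frame"][200:320,200:440],None,fx=3,fy=3)[:,:,::-1])
E
```

```text
now 6.75 [ 623.6  -82.1  273.9 -179. ] tilt [ 3.141e+00 -1.000e-03] gap 56.3
[[0.0, 0.0, -0.002, 0.0, -0.0, 0.86, -0.2], [0.0, 0.0, -0.002, 0.0, -0.0, 0.86, -0.2]]
```

View pics/s2.png

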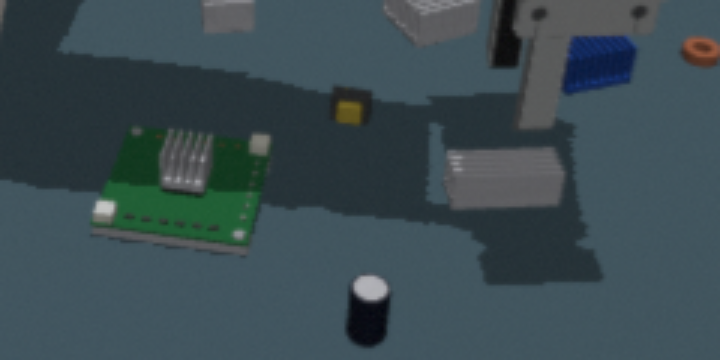

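The small sink sits centred and square on its chip at (188,162) in the crop, and the fingers hang over the long sink at (504,178). Now I descend.

Call:
{"op": "step_arm", "data": {"increments": [[[0, 0, 0, 0, 0, 0.3, -0.2], [0, 0, 0, 0, 0, 0.7, -0.2], [0, 0, 0, 0, 0, 0.5, -0.2], [0, 0, 0, 0, 0, 0.22, -0.2], [0, 0, 0, 0, 0, 0, -0.2]]]}}

```text
clock: 7.3
eef_pos: [623.2, -82.2, 203.9]
eef_rot: [3.141, -0.002, -3.125]
wrist_force: [0.1, -0.2, 0.1]
finger_gap: 56.3
finger_force: 0.0
```

Call:
{"op": "step_arm", "data": {"increments": [[[0, 0, 0, 0, 0, 0, 1], [0, 0, 0, 0, 0, 0, 1], [0, 0, 0, 0, 0, 0, 1], [0, 0, 0, 0, 0, 0, 1], [0, 0, 0, 0, 0, 0, 1]]]}}

```text
clock: 7.8
eef_pos: [623.8, -82.2, 205.5]
eef_rot: [-3.141, 0.001, -3.125]
wrist_force: [-1.7, -0.4, 2.7]
finger_gap: 24.0
finger_force: 25.0
```

Call:
{"op": "step_arm", "data": {"increments": [[[0, 0, 0, 0, 0, -0.3, 1], [0, 0, 0, 0, 0, -0.7, 1], [0, 0, 0, 0, 0, -0.8, 1], [0, 0, 0, 0, 0, 0, 1]]]}}

```text
clock: 8.2
eef_pos: [624.4, -82.3, 282.4]
eef_rot: [-3.14, 0.007, -3.124]
wrist_force: [0.4, 0.5, -0.3]
finger_gap: 24.1
finger_force: 25.0
```

```bash
python3 -c "
from h import *
a=plan(616.4,284,278,160.5,1)"
```

```text
now 8.2 [ 624.4  -82.3  282.4 -179. ] tilt [-3.14   0.007] gap 24.1
[[0.0, 0.0, 0.046, 0.0, 0.92, 0.01, 1.0], [0.0, 0.0, 0.046, 0.04, 0.92, 0.01, 1.0], [0.0, 0.0, 0.046, 0.07, 0.91, 0.01, 1.0], [0.0, 0.0, 0.046, 0.1, 0.91, 0.01, 1.0], [0.0, 0.0, 0.046, 0.13, 0.91, 0.01, 1.0]]
[[0.0, 0.0, 0.046, 0.17, 0.9, 0.01, 1.0], [0.0, 0.0, 0.046, 0.2, 0.89, 0.01, 1.0], [0.0, 0.0, 0.046, 0.23, 0.89, 0.01, 1.0], [0.0, 0.0, 0.046, 0.26, 0.88, 0.01, 1.0], [0.0, 0.0, 0.046, 0.29, 0.87, 0.01, 1.0]]
```

Call:
{"op": "step_arm", "data": {"increments": [[[0, 0, 0.046, 0, 0.92, 0, 1], [0, 0, 0.046, 0.04, 0.92, 0, 1], [0, 0, 0.046, 0.07, 0.91, 0, 1], [0, 0, 0.046, 0.1, 0.91, 0, 1], [0, 0, 0.046, 0.13, 0.91, 0, 1]]]}}

```text
clock: 8.7
eef_pos: [619.9, 102.8, 277.0]
eef_rot: [-3.141, -0.0, 2.976]
wrist_force: [0.8, -0.6, -0.6]
finger_gap: 23.5
finger_force: 25.0
```

Call:
{"op": "step_arm", "data": {"increments": [[[0, 0, 0.046, 0.17, 0.9, 0, 1], [0, 0, 0.046, 0.2, 0.89, 0, 1], [0, 0, 0.046, 0.23, 0.89, 0, 1], [0, 0, 0.046, 0.26, 0.88, 0, 1], [0, 0, 0.046, 0.29, 0.87, 0, 1]]]}}

```text
clock: 9.2
eef_pos: [616.6, 286.1, 277.0]
eef_rot: [-3.141, -0.0, 2.796]
wrist_force: [-0.2, -0.3, 0.4]
finger_gap: 23.8
finger_force: 25.0
```

Call:
{"op": "step_arm", "data": {"increments": [[[0, 0, 0, 0, 0, 0, 1], [0, 0, 0, 0, 0, 0, 1]]]}}

```text
clock: 9.4
eef_pos: [616.6, 285.1, 276.6]
eef_rot: [-3.141, -0.0, 2.799]
wrist_force: [-0.9, -1.3, -0.1]
finger_gap: 23.2
finger_force: 25.0
```

```bash
python3 - <<'E'
from h import *; from cell import optics
a=plan(616.4,284,260,160.5,1)
c=optics.camera("side"); cv2.imwrite("pics/s3.png",cv2.resize(c["frame"][90:250,220:440],None,fx=3.5,fy=3.5)[:,:,::-1])
E
```

```text
now 9.4 [616.6 285.1 276.6 160.4] tilt [-3.141 -0.   ] gap 23.2
[[0.0, 0.0, -0.003, -0.01, -0.03, 0.42, 1.0]]
```

View pics/s3.png

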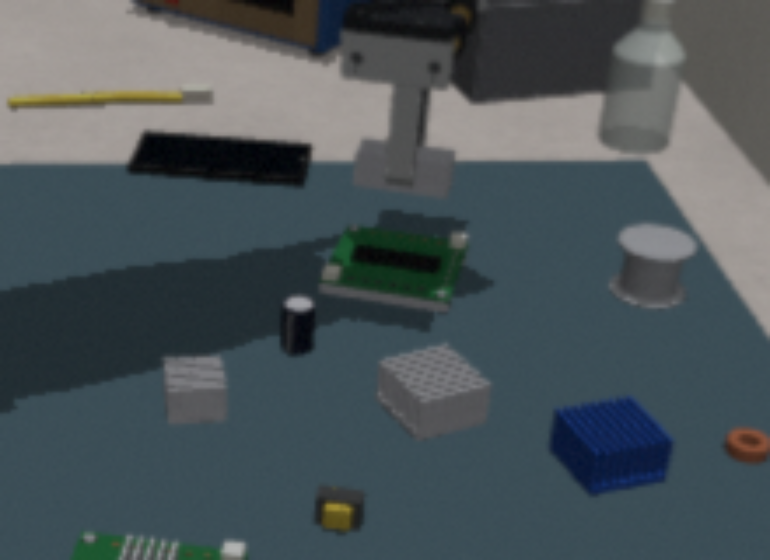

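The long sink is held over its chip at (398,260) in the crop, its edges parallel to the chip's. I'll lower it.

Call:
{"op": "step_arm", "data": {"increments": [[[0, 0, 0, 0, -0.03, 0.4, 1], [0, 0, 0, 0, 0, 0.5, 1], [0, 0, 0, 0, 0, 0.25, 1], [0, 0, 0, 0, 0, 0.15, 1], [0, 0, 0, 0, 0, 0.05, 1]]]}}

```text
clock: 9.95
eef_pos: [616.6, 283.0, 222.4]
eef_rot: [-3.141, -0.001, 2.797]
wrist_force: [-1.6, -0.3, 0.3]
finger_gap: 23.7
finger_force: 25.0
```

Call:
{"op": "step_arm", "data": {"increments": [[[0, 0, 0, 0, 0, 0.03, 1], [0, 0, 0, 0, 0, 0.02, 1], [0, 0, 0, 0, 0, 0, 1]]]}}

```text
clock: 10.25
eef_pos: [616.6, 283.5, 221.5]
eef_rot: [3.141, 0.001, 2.797]
wrist_force: [-0.7, -0.0, -1.0]
finger_gap: 23.6
finger_force: 25.0
```

Call:
{"op": "step_arm", "data": {"increments": [[[0, 0, 0, 0, 0, 0.02, 1], [0, 0, 0, 0, 0, 0.01, 1], [0, 0, 0, 0, 0, 0, 1]]]}}

```text
clock: 10.55
eef_pos: [616.5, 283.5, 220.5]
eef_rot: [3.141, 0.001, 2.798]
wrist_force: [-2.6, -0.5, 5.0]
finger_gap: 23.6
finger_force: 25.0
```

Call:
{"op": "step_arm", "data": {"increments": [[[0, 0, 0, 0, 0, 0.015, 1], [0, 0, 0, 0, 0, 0, 1]]]}}

```text
clock: 10.75
eef_pos: [616.6, 283.5, 220.5]
eef_rot: [3.141, 0.001, 2.797]
wrist_force: [-4.8, -1.9, 10.3]
finger_gap: 23.7
finger_force: 25.0
```

Contact. Release, lift, and plan for the large sink (opening 80 mm).

Call:
{"op": "step_arm", "data": {"increments": [[[0, 0, 0, 0, 0, 0.01, 1], [0, 0, 0, 0, 0, 0, -0.2], [0, 0, 0, 0, 0, 0, -0.2], [0, 0, 0, 0, 0, 0, -0.2]]]}}

```text
clock: 11.15
eef_pos: [616.5, 283.5, 218.6]
eef_rot: [-3.141, -0.0, 2.797]
wrist_force: [-0.1, -0.3, 0.7]
finger_gap: 44.3
finger_force: 0.0
```

Call:
{"op": "step_arm", "data": {"increments": [[[0, 0, 0, 0, 0, -0.3, -0.2], [0, 0, 0, 0, 0, -0.6, -0.2], [0, 0, 0, 0, 0, -0.6, -0.2]]]}}

```text
clock: 11.45
eef_pos: [616.5, 283.5, 280.1]
eef_rot: [-3.141, -0.0, 2.797]
wrist_force: [0.8, -0.2, 0.5]
finger_gap: 56.8
finger_force: 0.0
```

```bash
python3 -c "
from h import *
a=plan(612,106,275,112.4,-0.7)"
```

```text
now 11.45 [616.5 283.5 280.1 160.3] tilt [-3.141 -0.   ] gap 56.8
[[0.0, 0.0, 0.177, -0.23, -0.7, 0.02, -0.7], [0.0, 0.0, 0.177, -0.33, -0.66, 0.02, -0.7], [0.0, 0.0, 0.177, -0.42, -0.61, 0.02, -0.7], [0.0, 0.0, 0.177, -0.5, -0.55, 0.02, -0.7], [0.0, 0.0, 0.177, -0.57, -0.47, 0.02, -0.7]]
[[0.0, 0.0, 0.177, -0.63, -0.39, 0.02, -0.7]]
```

Call:
{"op": "step_arm", "data": {"increments": [[[0, 0, 0.177, -0.23, -0.7, 0.02, -0.7], [0, 0, 0.177, -0.33, -0.66, 0.02, -0.7], [0, 0, 0.177, -0.42, -0.61, 0.02, -0.7], [0, 0, 0.177, -0.5, -0.55, 0.02, -0.7], [0, 0, 0.177, -0.57, -0.47, 0.02, -0.7]]]}}

```text
clock: 11.95
eef_pos: [613.2, 134.5, 275.8]
eef_rot: [3.141, 0.0, 2.097]
wrist_force: [-0.0, 0.2, 0.5]
finger_gap: 79.9
finger_force: 0.0
```

Call:
{"op": "step_arm", "data": {"increments": [[[0, 0, 0.177, -0.63, -0.39, 0.02, -0.7], [0, 0, 0, 0, 0, 0, -0.7], [0, 0, 0, 0, 0, 0, -0.7]]]}}

```text
clock: 12.25
eef_pos: [612.7, 105.8, 274.8]
eef_rot: [3.141, 0.0, 1.964]
wrist_force: [0.1, 0.2, 0.4]
finger_gap: 79.8
finger_force: 0.0
```

```bash
python3 -c "
from h import *
a=plan(612,106,265,112.4,-0.7)"
```

```text
now 12.25 [612.7 105.8 274.8 112.5] tilt [3.141 0.   ] gap 79.8
[[0.0, 0.0, 0.003, 0.01, -0.01, 0.24, -0.7]]
```

Call:
{"op": "step_arm", "data": {"increments": [[[0, 0, 0, 0, 0, 0.3, -0.7], [0, 0, 0, 0, 0, 0.7, -0.7], [0, 0, 0, 0, 0, 0.5, -0.7], [0, 0, 0, 0, 0, 0.23, -0.7], [0, 0, 0, 0, 0, 0, -0.7]]]}}

```text
clock: 12.75
eef_pos: [612.3, 106.7, 203.3]
eef_rot: [-3.139, -0.001, 1.965]
wrist_force: [-0.2, 0.1, 0.4]
finger_gap: 80.1
finger_force: 0.0
```

Call:
{"op": "step_arm", "data": {"increments": [[[0, 0, 0, 0, 0, 0, 1], [0, 0, 0, 0, 0, 0, 1], [0, 0, 0, 0, 0, 0, 1], [0, 0, 0, 0, 0, 0, 1], [0, 0, 0, 0, 0, 0, 1]]], "newtons": 30}}

```text
clock: 13.25
eef_pos: [612.7, 105.9, 205.4]
eef_rot: [3.141, 0.0, 1.963]
wrist_force: [-1.4, 0.5, 4.4]
finger_gap: 49.9
finger_force: 30.0
```

Call:
{"op": "step_arm", "data": {"increments": [[[0, 0, 0, 0, 0, -0.3, 1], [0, 0, 0, 0, 0, -0.7, 1], [0, 0, 0, 0, 0, -0.8, 1], [0, 0, 0, 0, 0, 0, 1]]]}}

```text
clock: 13.65
eef_pos: [613.3, 106.0, 282.1]
eef_rot: [3.135, 0.002, 1.963]
wrist_force: [-0.4, -0.4, 0.1]
finger_gap: 49.9
finger_force: 30.0
```

```bash
python3 -c "
from h import *
a=plan(608.4,-299.9,278,77,1)"
```

```text
now 13.65 [613.3 106.  282.1 112.5] tilt [3.135e+00 2.000e-03] gap 49.9
[[0.0, 0.0, 0.072, -0.85, -0.36, 0.01, 1.0], [0.0, 0.0, 0.072, -0.87, -0.31, 0.01, 1.0], [0.0, 0.0, 0.072, -0.88, -0.27, 0.01, 1.0], [0.0, 0.0, 0.072, -0.9, -0.22, 0.01, 1.0], [0.0, 0.0, 0.072, -0.91, -0.16, 0.01, 1.0]]
[[0.0, 0.0, 0.072, -0.92, -0.11, 0.01, 1.0], [0.0, 0.0, 0.072, -0.92, -0.06, 0.01, 1.0], [0.0, 0.0, 0.072, -0.92, -0.01, 0.01, 1.0], [0.0, 0.0, 0.072, -0.92, 0.04, 0.01, 1.0], [0.0, 0.0, 0.072, -0.92, 0.09, 0.01, 1.0]]
[[0.0, 0.0, 0.072, -0.91, 0.15, 0.01, 1.0]]
```

Call:
{"op": "step_arm", "data": {"increments": [[[0, 0, 0.072, -0.85, -0.36, 0, 1], [0, 0, 0.072, -0.87, -0.31, 0, 1], [0, 0, 0.072, -0.88, -0.27, 0, 1], [0, 0, 0.072, -0.9, -0.22, 0, 1], [0, 0, 0.072, -0.91, -0.16, 0, 1]]]}}

```text
clock: 14.15
eef_pos: [610.2, -80.2, 276.8]
eef_rot: [-3.141, -0.0, 1.678]
wrist_force: [0.1, 0.6, -1.1]
finger_gap: 50.0
finger_force: 30.0
```

Call:
{"op": "step_arm", "data": {"increments": [[[0, 0, 0.072, -0.92, -0.11, 0, 1], [0, 0, 0.072, -0.92, -0.06, 0, 1], [0, 0, 0.072, -0.92, -0.01, 0, 1], [0, 0, 0.072, -0.92, 0.04, 0, 1], [0, 0, 0.072, -0.92, 0.09, 0, 1]]]}}

```text
clock: 14.65
eef_pos: [607.6, -264.7, 276.8]
eef_rot: [-3.141, -0.0, 1.395]
wrist_force: [0.0, -0.1, 0.1]
finger_gap: 49.9
finger_force: 30.0
```

Call:
{"op": "step_arm", "data": {"increments": [[[0, 0, 0.072, -0.91, 0.15, 0, 1], [0, 0, 0, 0, 0, 0, 1], [0, 0, 0, 0, 0, 0, 1]]]}}

```text
clock: 14.95
eef_pos: [607.2, -300.7, 276.3]
eef_rot: [-3.141, -0.0, 1.34]
wrist_force: [-0.4, 0.5, -0.8]
finger_gap: 49.6
finger_force: 30.0
```

```bash
python3 - <<'E'
from h import *; from cell import optics
a=plan(608.4,-299.9,260,77,1)
c=optics.camera("side"); cv2.imwrite("pics/s4.png",cv2.resize(c["frame"][220:420,260:500],None,fx=3,fy=3)[:,:,::-1])
E
```

```text
now 14.95 [ 607.2 -300.7  276.3   76.8] tilt [-3.141 -0.   ] gap 49.6
[[0.0, 0.0, -0.004, 0.03, 0.02, 0.41, 1.0]]
```

View pics/s4.png

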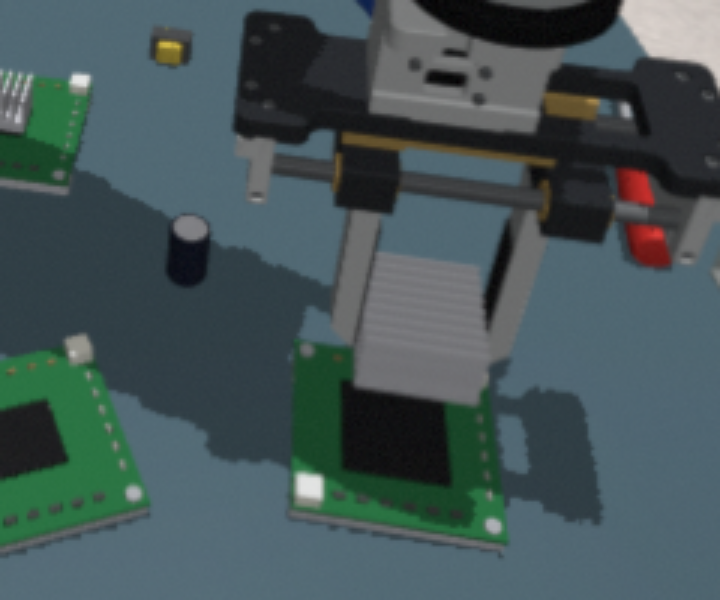

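The large sink is held level at (425,335) in the crop, square with the chip at (395,430). I'll lower it.

Call:
{"op": "step_arm", "data": {"increments": [[[0, 0, 0, 0.03, 0.02, 0.4, 1], [0, 0, 0, 0, 0, 0.5, 1], [0, 0, 0, 0, 0, 0.25, 1], [0, 0, 0, 0, 0, 0.15, 1], [0, 0, 0, 0, 0, 0.05, 1]]]}}

```text
clock: 15.5
eef_pos: [608.7, -298.7, 222.2]
eef_rot: [-3.141, -0.0, 1.342]
wrist_force: [0.2, -0.7, -0.7]
finger_gap: 49.5
finger_force: 30.0
```

Call:
{"op": "step_arm", "data": {"increments": [[[0, 0, 0, 0, 0, 0.03, 1], [0, 0, 0, 0, 0, 0.02, 1], [0, 0, 0, 0, 0, 0.01, 1], [0, 0, 0, 0, 0, 0, 1]]]}}

```text
clock: 15.9
eef_pos: [608.6, -299.2, 220.8]
eef_rot: [3.141, 0.0, 1.341]
wrist_force: [-0.0, -0.2, -0.1]
finger_gap: 50.1
finger_force: 30.0
```

Call:
{"op": "step_arm", "data": {"increments": [[[0, 0, 0, 0, 0, 0.015, 1], [0, 0, 0, 0, 0, 0.01, 1], [0, 0, 0, 0, 0, 0, 1]]]}}

```text
clock: 16.2
eef_pos: [608.6, -299.2, 220.4]
eef_rot: [3.141, 0.0, 1.341]
wrist_force: [-3.0, 3.0, 6.2]
finger_gap: 49.8
finger_force: 30.0
```

Call:
{"op": "step_arm", "data": {"increments": [[[0, 0, 0, 0, 0, 0.01, 1], [0, 0, 0, 0, 0, 0, 1]]]}}

```text
clock: 16.4
eef_pos: [608.7, -299.2, 220.4]
eef_rot: [3.141, 0.0, 1.341]
wrist_force: [-5.3, 2.6, 9.9]
finger_gap: 50.0
finger_force: 30.0
```

Contact. Release to 80 mm, lift, and plan for the medium sink.

Call:
{"op": "step_arm", "data": {"increments": [[[0, 0, 0, 0, 0, 0.01, 1], [0, 0, 0, 0, 0, 0, -0.7], [0, 0, 0, 0, 0, 0, -0.7], [0, 0, 0, 0, 0, 0, -0.7]]]}}

```text
clock: 16.8
eef_pos: [608.6, -299.2, 218.6]
eef_rot: [3.142, -0.0, 1.341]
wrist_force: [-0.5, -0.3, 0.6]
finger_gap: 70.5
finger_force: 0.0
```

Call:
{"op": "step_arm", "data": {"increments": [[[0, 0, 0, 0, 0, -0.3, -0.7], [0, 0, 0, 0, 0, -0.6, -0.7], [0, 0, 0, 0, 0, -0.6, -0.7]]]}}

```text
clock: 17.1
eef_pos: [608.6, -299.1, 279.9]
eef_rot: [-3.141, -0.0, 1.341]
wrist_force: [0.8, 0.3, 0.5]
finger_gap: 80.0
finger_force: 0.0
```

```bash
python3 -c "
from h import *
a=plan(464,115,275,93.1,-0.4)"
```

```text
now 17.1 [ 608.6 -299.1  279.9   76.8] tilt [-3.141 -0.   ] gap 80.0
[[0.0, 0.0, -0.03, 0.77, -0.49, 0.01, -0.4], [0.0, 0.0, -0.03, 0.78, -0.47, 0.01, -0.4], [0.0, 0.0, -0.03, 0.79, -0.45, 0.01, -0.4], [0.0, 0.0, -0.03, 0.8, -0.43, 0.01, -0.4], [0.0, 0.0, -0.03, 0.81, -0.41, 0.01, -0.4]]
[[0.0, 0.0, -0.03, 0.82, -0.4, 0.01, -0.4], [0.0, 0.0, -0.03, 0.83, -0.38, 0.01, -0.4], [0.0, 0.0, -0.03, 0.84, -0.36, 0.01, -0.4], [0.0, 0.0, -0.03, 0.85, -0.34, 0.01, -0.4], [0.0, 0.0, -0.03, 0.86, -0.32, 0.01, -0.4]]
[[0.0, 0.0, -0.03, 0.86, -0.3, 0.01, -0.4], [0.0, 0.0, -0.03, 0.87, -0.27, 0.01, -0.4]]
```

Call:
{"op": "step_arm", "data": {"increments": [[[0, 0, -0.03, 0.77, -0.49, 0.01, -0.4], [0, 0, -0.03, 0.78, -0.47, 0.01, -0.4], [0, 0, -0.03, 0.79, -0.45, 0.01, -0.4], [0, 0, -0.03, 0.8, -0.43, 0.01, -0.4], [0, 0, -0.03, 0.81, -0.41, 0.01, -0.4]]]}}

```text
clock: 17.6
eef_pos: [548.1, -126.1, 277.6]
eef_rot: [3.141, 0.0, 1.46]
wrist_force: [1.2, 0.3, 0.2]
finger_gap: 65.8
finger_force: 0.0
```

Call:
{"op": "step_arm", "data": {"increments": [[[0, 0, -0.03, 0.82, -0.4, 0.01, -0.4], [0, 0, -0.03, 0.83, -0.38, 0.01, -0.4], [0, 0, -0.03, 0.84, -0.36, 0.01, -0.4], [0, 0, -0.03, 0.85, -0.34, 0.01, -0.4], [0, 0, -0.03, 0.86, -0.32, 0.01, -0.4]]]}}

```text
clock: 18.1
eef_pos: [487.1, 46.3, 275.6]
eef_rot: [3.14, 0.0, 1.578]
wrist_force: [0.5, 0.1, 0.1]
finger_gap: 65.4
finger_force: 0.0
```

Call:
{"op": "step_arm", "data": {"increments": [[[0, 0, -0.03, 0.86, -0.3, 0.01, -0.4], [0, 0, -0.03, 0.87, -0.27, 0.01, -0.4], [0, 0, 0, 0, 0, 0, -0.4], [0, 0, 0, 0, 0, 0, -0.4]]]}}

```text
clock: 18.5
eef_pos: [463.7, 114.1, 274.6]
eef_rot: [3.141, 0.0, 1.625]
wrist_force: [-0.1, -0.4, 0.4]
finger_gap: 66.3
finger_force: 0.0
```

```bash
python3 -c "
from h import *
a=plan(464,115,265,93.1,-0.4)"
```

```text
now 18.5 [463.7 114.1 274.6  93.1] tilt [3.141 0.   ] gap 66.3
[[0.0, 0.0, 0.001, 0.02, 0.01, 0.24, -0.4]]
```

Call:
{"op": "step_arm", "data": {"increments": [[[0, 0, 0, 0.02, 0, 0.3, -0.4], [0, 0, 0, 0, 0, 0.7, -0.4], [0, 0, 0, 0, 0, 0.5, -0.4], [0, 0, 0, 0, 0, 0.23, -0.4], [0, 0, 0, 0, 0, 0, -0.4]]]}}

```text
clock: 19.0
eef_pos: [463.6, 113.9, 203.4]
eef_rot: [-3.139, 0.0, 1.623]
wrist_force: [1.2, -0.1, 0.3]
finger_gap: 66.0
finger_force: 0.0
```

Call:
{"op": "step_arm", "data": {"increments": [[[0, 0, 0, 0, 0, 0, 1], [0, 0, 0, 0, 0, 0, 1], [0, 0, 0, 0, 0, 0, 1], [0, 0, 0, 0, 0, 0, 1], [0, 0, 0, 0, 0, 0, 1]]], "newtons": 25}}

```text
clock: 19.5
eef_pos: [463.7, 114.7, 205.1]
eef_rot: [3.141, -0.0, 1.624]
wrist_force: [-1.3, -1.0, 5.8]
finger_gap: 35.7
finger_force: 25.0
```

Call:
{"op": "step_arm", "data": {"increments": [[[0, 0, 0, 0, 0, -0.3, 1], [0, 0, 0, 0, 0, -0.7, 1], [0, 0, 0, 0, 0, -0.8, 1], [0, 0, 0, 0, 0, 0, 1]]]}}

```text
clock: 19.9
eef_pos: [464.2, 114.8, 280.9]
eef_rot: [3.135, -0.001, 1.624]
wrist_force: [-0.2, -0.1, -1.2]
finger_gap: 36.1
finger_force: 25.0
```

```bash
python3 -c "
from h import *
a=plan(437.1,-297.4,278,103.5,1)"
```

```text
now 19.9 [464.2 114.8 280.9  93.1] tilt [ 3.135e+00 -1.000e-03] gap 36.1
[[0.0, 0.0, -0.021, -0.93, -0.11, 0.01, 1.0], [0.0, 0.0, -0.021, -0.93, -0.13, 0.01, 1.0], [0.0, 0.0, -0.021, -0.93, -0.14, 0.01, 1.0], [0.0, 0.0, -0.021, -0.93, -0.16, 0.01, 1.0], [0.0, 0.0, -0.021, -0.92, -0.17, 0.01, 1.0]]
[[0.0, 0.0, -0.021, -0.92, -0.19, 0.01, 1.0], [0.0, 0.0, -0.021, -0.92, -0.2, 0.01, 1.0], [0.0, 0.0, -0.021, -0.91, -0.22, 0.01, 1.0], [0.0, 0.0, -0.021, -0.91, -0.23, 0.01, 1.0], [0.0, 0.0, -0.021, -0.91, -0.25, 0.01, 1.0]]
[[0.0, 0.0, -0.021, -0.9, -0.26, 0.01, 1.0]]
```

Call:
{"op": "step_arm", "data": {"increments": [[[0, 0, -0.021, -0.93, -0.11, 0, 1], [0, 0, -0.021, -0.93, -0.13, 0, 1], [0, 0, -0.021, -0.93, -0.14, 0, 1], [0, 0, -0.021, -0.93, -0.16, 0, 1], [0, 0, -0.021, -0.92, -0.17, 0, 1]]]}}

```text
clock: 20.4
eef_pos: [450.8, -74.2, 276.7]
eef_rot: [-3.142, -0.0, 1.707]
wrist_force: [1.4, 0.5, 0.4]
finger_gap: 36.0
finger_force: 25.0
```

Call:
{"op": "step_arm", "data": {"increments": [[[0, 0, -0.021, -0.92, -0.19, 0, 1], [0, 0, -0.021, -0.92, -0.2, 0, 1], [0, 0, -0.021, -0.91, -0.22, 0, 1], [0, 0, -0.021, -0.91, -0.23, 0, 1], [0, 0, -0.021, -0.91, -0.25, 0, 1]]]}}

```text
clock: 20.9
eef_pos: [438.5, -261.8, 276.7]
eef_rot: [-3.141, -0.0, 1.79]
wrist_force: [0.4, -0.4, -0.0]
finger_gap: 35.8
finger_force: 25.0
```

Call:
{"op": "step_arm", "data": {"increments": [[[0, 0, -0.021, -0.9, -0.26, 0, 1], [0, 0, 0, 0, 0, 0, 1], [0, 0, 0, 0, 0, 0, 1]]]}}

```text
clock: 21.2
eef_pos: [436.3, -297.9, 276.3]
eef_rot: [-3.141, -0.001, 1.804]
wrist_force: [0.3, 0.1, -1.2]
finger_gap: 35.7
finger_force: 25.0
```

```bash
python3 - <<'E'
from h import *
a=plan(437.1,-297.4,260,103.5,1)
E
```

```text
now 21.2 [ 436.3 -297.9  276.3  103.4] tilt [-3.141e+00 -1.000e-03] gap 35.7
[[0.0, 0.0, -0.003, 0.01, 0.02, 0.41, 1.0]]
```

Call:
{"op": "step_arm", "data": {"increments": [[[0, 0, 0, 0.01, 0.02, 0.4, 1], [0, 0, 0, 0, 0, 0.5, 1], [0, 0, 0, 0, 0, 0.25, 1], [0, 0, 0, 0, 0, 0.15, 1], [0, 0, 0, 0, 0, 0.05, 1]]]}}

```text
clock: 21.7
eef_pos: [437.5, -296.7, 222.5]
eef_rot: [-3.141, -0.0, 1.806]
wrist_force: [0.1, 0.5, -0.7]
finger_gap: 35.8
finger_force: 25.0
```

Call:
{"op": "step_arm", "data": {"increments": [[[0, 0, 0, 0, 0, 0.03, 1], [0, 0, 0, 0, 0, 0.02, 1], [0, 0, 0, 0, 0, 0.01, 1], [0, 0, 0, 0, 0, 0, 1]]]}}

```text
clock: 22.1
eef_pos: [437.3, -297.2, 220.5]
eef_rot: [3.141, 0.0, 1.805]
wrist_force: [-0.5, 0.4, -1.0]
finger_gap: 36.1
finger_force: 25.0
```

Call:
{"op": "step_arm", "data": {"increments": [[[0, 0, 0, 0, 0, 0.01, 1], [0, 0, 0, 0, 0, 0.01, 1], [0, 0, 0, 0, 0, 0, 1]]]}}

```text
clock: 22.4
eef_pos: [437.4, -297.2, 220.1]
eef_rot: [3.141, 0.0, 1.805]
wrist_force: [-2.1, 2.3, 7.9]
finger_gap: 35.9
finger_force: 25.0
```

Contact. Release, lift and move back out of the top view.

Call:
{"op": "step_arm", "data": {"increments": [[[0, 0, 0, 0, 0, 0.02, 1], [0, 0, 0, 0, 0, 0, -0.4], [0, 0, 0, 0, 0, 0, -0.4], [0, 0, 0, 0, 0, 0, -0.4]]]}}

```text
clock: 22.8
eef_pos: [437.3, -297.2, 218.6]
eef_rot: [-3.142, -0.0, 1.805]
wrist_force: [-0.3, 0.0, -0.1]
finger_gap: 56.5
finger_force: 0.0
```

Call:
{"op": "step_arm", "data": {"increments": [[[0, 0, 0, 0, 0, -0.3, -0.4], [0, 0, 0, 0, 0, -0.7, -0.4], [0, 0, 0, 0, 0, -0.8, -0.4], [0, 0, 0, 0, 0, -0.8, -0.4], [0, 0, 0, 0, 0, -0.8, -0.4]]]}}

```text
clock: 23.3
eef_pos: [437.1, -297.0, 356.9]
eef_rot: [3.141, 0.0, 1.805]
wrist_force: [0.1, -0.1, 0.3]
finger_gap: 66.2
finger_force: 0.0
```

```bash
python3 - <<'E'
from h import *
a=plan(150,-480,400,60,-0.4)
E
```

```text
now 23.3 [ 437.1 -297.   356.9  103.4] tilt [3.141 0.   ] gap 66.2
[[0.0, 0.0, 0.097, -0.28, -0.8, -0.11, -0.4], [0.0, 0.0, 0.097, -0.34, -0.78, -0.11, -0.4], [0.0, 0.0, 0.097, -0.4, -0.75, -0.11, -0.4], [0.0, 0.0, 0.097, -0.45, -0.72, -0.11, -0.4], [0.0, 0.0, 0.097, -0.51, -0.68, -0.11, -0.4]]
[[0.0, 0.0, 0.097, -0.56, -0.64, -0.11, -0.4], [0.0, 0.0, 0.097, -0.6, -0.6, -0.11, -0.4], [0.0, 0.0, 0.097, -0.65, -0.55, -0.11, -0.4], [0.0, 0.0, 0.097, -0.69, -0.5, -0.11, -0.4], [0.0, 0.0, 0.097, -0.72, -0.45, -0.11, -0.4]]
```

Call:
{"op": "step_arm", "data": {"increments": [[[0, 0, 0.097, -0.28, -0.8, -0.11, -0.4], [0, 0, 0.097, -0.34, -0.78, -0.11, -0.4], [0, 0, 0.097, -0.4, -0.75, -0.11, -0.4], [0, 0, 0.097, -0.45, -0.72, -0.11, -0.4], [0, 0, 0.097, -0.51, -0.68, -0.11, -0.4]]]}}

```text
clock: 23.8
eef_pos: [293.0, -389.3, 377.8]
eef_rot: [3.141, 0.001, 1.422]
wrist_force: [0.5, -1.8, -0.7]
finger_gap: 65.6
finger_force: 0.0
```

Call:
{"op": "step_arm", "data": {"increments": [[[0, 0, 0.097, -0.56, -0.64, -0.11, -0.4], [0, 0, 0.097, -0.6, -0.6, -0.11, -0.4], [0, 0, 0.097, -0.65, -0.55, -0.11, -0.4], [0, 0, 0.097, -0.69, -0.5, -0.11, -0.4], [0, 0, 0.097, -0.72, -0.45, -0.11, -0.4]]]}}

```text
clock: 24.3
eef_pos: [149.5, -480.6, 399.8]
eef_rot: [3.141, 0.001, 1.04]
wrist_force: [-0.1, -0.3, -0.7]
finger_gap: 66.0
finger_force: 0.0
```

```bash
python3 - <<'E'
from h import *; from cell import optics
c=optics.camera("top"); s=optics.camera("side")
print(boards(c)); tops(c,{n:(*CHIP[n],SINK[n][2]) for n in CHIP},15)
cv2.imwrite("pics/t5.png",cv2.resize(c["frame"][90:280,100:460],None,fx=2.2,fy=2.2,interpolation=cv2.INTER_CUBIC)[:,:,::-1]); cv2.imwrite("pics/s5.png",s["frame"][:,:,::-1])
E
```

```text
{'large': array([ 608.3, -300.1,   94.5,   94.1,  -12.5]), 'medium': array([ 437.1, -297.5,   94.1,   93.7,  -76.4]), 'small': array([431.9, -77.6,  93. ,  92.3,  77. ]), 'long': array([616.4, 284.2,  94.3,  93.6,  70.5])}
large 0.6 [ 607.7 -296.3   54.4   52.9  -14.2] 592
large 0.75 [ 608.1 -297.1   53.1   52.   -13.7] 452
large 0.85 [ 608.4 -297.7   52.3   51.1  -13.4] 361
medium 0.6 [ 437.2 -295.2   40.8   36.7  -76.2] 346
medium 0.75 [ 437.1 -296.    39.4   36.3  -77.5] 266
medium 0.85 [ 437.2 -296.3   38.8   36.3  -77.5] 201
small 0.6 [432.8 -76.   26.2  26.   76.2] 80
small 0.75 [432.8 -76.1  26.2  25.9  76.4] 76
small 0.85 [432.8 -76.1  26.2  25.9  76.4] 73
long 0.6 [615.5 282.2  67.4  28.4 -19.9] 432
long 0.75 [615.8 282.8  67.5  27.  -19.5] 382
long 0.85 [615.9 283.3  67.4  26.  -19.9] 309
```

View pics/t5.png

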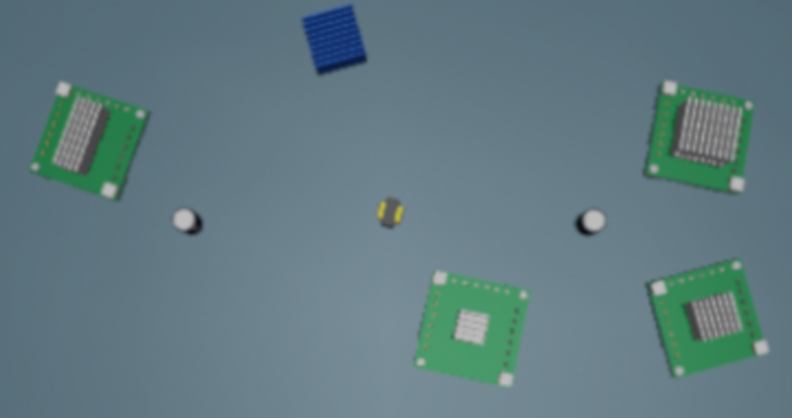

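View pics/s5.png

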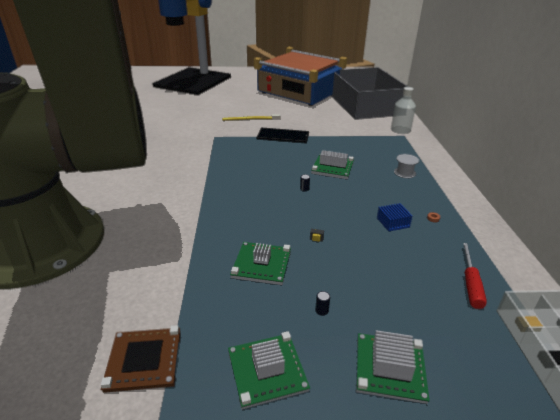

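Both views show all four sinks seated fins-up, within about 2 mm and 1° of their chips. The capacitors have not moved and the arm is clear, so I'm handing the job in.

```bash
python3 -c "
from cell import workorder
print(workorder.sign_off())"
```

```text
the job is handed in; nothing more can be done
None
```

I placed all four heat sinks fins up on their matching chips, within about 3 mm and 1° in the last top view, left both capacitors standing where they were, and handed the job in at about 24 s; the sign-off returned no verdict.

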